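# Seat, lock and test a relay with the key switch

## Robot

A 6-joint arm with a two-finger parallel gripper is mounted at the origin on a cart in front of the work surface, level with it; the furniture and walls round the work are solid. World frame = base frame: x ahead of the robot, y to its left, z up, the work surface at z = 0. Lengths are in m, angles in degrees, forces in N, time in s.
With the tool pointing down it reaches from about 0.25 to 0.725 m from the base axis. Payload 9.7 kg.
Tool frame: the origin (TCP) lies midway between the tips of the shut fingers; the grasp point (between the pads) lies 19 mm behind it; z points along the fingers, y is the line along which they close (so a half turn about z gives the same grasp; the last joint's range is limited). The gripper opens to 85 mm and grips with 20 to 120 N. Pads are 22 mm wide; open, the fingers measure 114 mm over their backs; the gripper's body (76 mm by 85 mm) begins 54 mm behind the grasp point. The pads swing forward as they close: fully open they stand 13 mm farther back than shut.
Start: joints at [72.479, 4.979, 10.078, 95.1, 0, 90], TCP at [0.166, 0.524, 0.231] pointing down, gripper open.
Joint ranges: [-179.16, 179.16], [-48.56, 103.87], [-65.8, 70.77], [-126.05, 130.52], [-82.76, 87.17], [-180, 180]. Speed limits (degrees/s): [127.2, 127.2, 147.25, 180, 180, 180].

## Interface

Orientations are given as [roll, pitch, yaw] about the fixed x, y, z axes, in that order (R = Rz(yaw) Ry(pitch) Rx(roll)).
In Python, from workcell import bot gives the robot as it stands.
- The arm moves only by the shell command python3 -m crank 'ROWS' [FORCE]. ROWS is JSON, a list of rows, each an object with "gripper": the finger opening in mm, from 0 to 85.4; "travel": the shift along the tool's x, y, z in mm, a list of three; "twist": the turn, a rotation vector about the tool's x, y, z in rad, a list of three. In form: [{"gripper": gripper, "travel": [tx, ty, tz], "twist": [rx, ry, rz]}, ...]. A call has 1 to 12 rows; each row shifts and turns the commanded pose from where the row before left it, along the tool's axes as they then stand; what a row does not reach is not made up. A row lasts 1/8 s, in which the tool goes at most 62.5 mm and 10.7 degrees, less where a joint would pass 70% of its speed; a pose out of reach is approached as far as the arm can. A call is refused whole if a number of a shift passes 62.5 or a number of a turn 0.188, either way. A call with a gripper value outside its range is refused whole. The fingers move at their own pace and stop on an object; FORCE is the grip in N (left out, the last holds). Time passes only in rows, so rows that do not move let the fingers close. It gives the time, the measured TCP pose, the force, the opening and the grip force at its end, in the units of the state.
- bot.get_obs(): the state, without advancing time (a new reading comes with each control period).
- bot.camera(name): name is "scene" or "top" or "wrist"; returns the picture (420x560x3 uint8, red, green, blue); there is no depth.
- bot.calibration(name): a dict with "vfov" (degrees; the focal length in pixels is half the picture's height over the tangent of half this angle, whatever the lens; pixels are square), "cx", "cy" (the principal point, pixels), "camera_from_world" (4x4, takes a point from world to camera coordinates). Camera axes: x right, y down, z forward; pixel columns grow to the right and rows downward; lengths in m; the calibration is good to about 2 mm. A picture is of the moment at which its call begins: read the wrist's pose just before it. calibration takes no time and is no camera call; for the wrist camera it gives the pose at the moment of the call.
- bot.job_done(): hands the job in; it is judged then, once.
The state is a dict: "time": time; "q": joint angles; "qd": joint speeds; "joint_efforts": joint torques, N m; "ee_pos": TCP position; "tcp_rot": TCP orientation; "wrist_force": force on the tool from outside, world axes, zero at the start; "torque": the same for the moment, N m; "opening": finger opening in m; "grasp_force": force on a finger pad.
Only numpy, scipy, OpenCV 4.12 (cv2) and the standard library are available. Lean on these libraries where they do the work, as an engineer would, in place of code of your own. Each camera call takes 0.05 s, during which the arm holds its last target. There are 200 camera calls.

## Task

Test the blue relay in the grey relay tester: set it fully down in the tester's black socket, let go of it and swing the red retaining lever shut over it as far as it goes. Then take the red-headed key from its wooden stand, push it fully home past the sticky pins of the key switch and only then turn it about a quarter turn clockwise to its stop; the switch springs back, so finish while still gripping the key and holding it turned. Leave the tape measure, the black tape roll and the steel bush where they are.

Things in the scene. Friction and masses are not known exactly. Their poses are not given: they have to be found in the camera images.
- tester: Relay tester, fixed: grey box 130 x 210 x 45 mm (x, y, z), origin at the centre of its underside, z up; two pilot lamps near its -x edge. On top: black relay socket at (0, 50) mm, key switch at (0, -58), lever post (16 mm thick) at (46, 50). The switch's round steel surround is 54 mm wide, 5 mm high, open 32 mm in the middle where the brass barrel face lies level with the box top.
- socket_floor (a point): Centre of the floor of the relay socket, 36 mm above the bench; axes as the tester's. The pocket measures 43 mm along x by 33 mm along y and is 15 mm deep (rim 51 mm above the bench, outside 62 x 52 mm, edges bevelled).
- relay: Loose blue relay with black foot, 90 g, an upright block 40 mm (its x) by 30 mm (its y) by 45 mm high; origin at the centre of its underside. It stands on the bench and fits the socket either way round, its long side along the tester's x. Fully seated its underside is on the socket floor and its top is 81 mm above the bench, 2.5 mm under the shut lever.
- lever (a joint): Angle of the red retaining lever about its upright post, rad: 0 = open, arm pointing to the tester's +y (away from the key switch); it grows counter-clockwise seen from above to 1.57 = shut (stop), arm pointing to the tester's -x across the relay's top. Starts at 0 to 0.35. It stays where it is left (friction 0.04 N m, about 0.7 N at the knob).
- lever_hinge (a point): On the lever's upright hinge axis, at the underside of its arm, 83.5 mm above the bench. Arm 14 mm wide, 6 mm thick.
- lever_knob (a point): Middle of the free part of the upright black round knob at the lever's end, 12 mm thick, 56 mm from the hinge axis; 98.5 mm above the bench. The knob stands free from 89.5 to 107.5 mm above the bench.
- key_stand: Fixed wooden block, 50 x 60 x 33 mm (x, y, z), with an upright slot 21 x 8.4 mm at its centre (long side along its x), in which the key stands. Origin at the centre of its underside. The stand and the relay may swap sides of the bench.
- key: Loose key, 50 g, upright in the stand, its shoulder on the stand's top (tip 7 mm above the bench). Origin at the blade's tip, z up. Blade 18 (x) x 6 (y) mm, 26 mm long, round tip; then a steel neck 24 x 12 mm up to 37 mm; then the red head 28 mm wide (x), 12 mm thick (y), from 36 to 70 mm. Grip the head firmly (some 40 N) across its thickness (y). Works either way round.
- key_bow (a point): Centre of the key's red head, 53 mm above the blade's tip, 17 mm below the top.
- keyhole (a point): Keyhole centre on the brass barrel's face, 45 mm above the bench; turns with the barrel; at rest its axes are the tester's. Slot 21 (x) x 8.4 mm (y), bevelled. Key home: its shoulder on the face, its tip 26 mm below this point. Two sticky spring pins stand into the slot from +y and -y, 9 and 17 mm down; passing them takes some 5 to 15 N: press straight down, twist a little if it sticks.
- barrel (a joint): Turn of the key switch's barrel, rad: 0 = rest, grows clockwise seen from above to the stop at 1.4. A spring returns it to 0 when let go (about 0.02 N m at rest, 0.08 N m at the stop). The key has about 0.13 rad of play in the slot, so its head must turn about 1.5 rad to bring the barrel to the stop.
- tape_measure: Yellow tape measure, 35 x 79 x 70 mm, standing on the bench; leave it alone. Origin at the centre of its underside.
- electrical_tape: Black tape roll, 59 x 57 x 19 mm, flat on the bench; leave it alone. Origin at the centre of its underside.
- bush_steel: Steel bush, 42 mm across, 40 mm high, on the bench; leave it alone. Origin at the centre of its underside.
Not all that is in view belongs to the job. Several things look just like the relay: the one meant starts farthest to the robot's left.

How it is judged (in metres and radians):
On the way, in this order (a step that is already met when the one before it is completed fails the run):
1. the relay sits fully down in the socket, let go (z of relay in the frame of socket_floor below 0.003 m and horizontal distance between relay and socket_floor below 0.005 m and angle between relay's own z axis and vertical below 0.09 rad and contact force between the fingers and relay below 0.1 N), for 0.1 s.
2. the retaining lever is shut over the seated relay (z of relay in the frame of socket_floor below 0.003 m and horizontal distance between relay and socket_floor below 0.005 m and angle between relay's own z axis and vertical below 0.09 rad and value of joint lever above 1.4 rad), for 0.1 s.
3. the key is fully home in the key switch, not yet turned (all of step 2 and z of key in the frame of keyhole below -0.0235 m and horizontal distance between key and keyhole below 0.005 m and angle between key's own z axis and vertical below 0.12 rad and value of joint barrel below 0.3 rad), for 0.04 s.
4. the gripped key is turned to the stop (all of step 2 and z of key in the frame of keyhole below -0.0235 m and horizontal distance between key and keyhole below 0.005 m and angle between key's own z axis and vertical below 0.12 rad and value of joint barrel above 1.15 rad and contact force between the fingers and key above 1 N), for 0.2 s.
At the end, for the whole second after the job is handed in: Relay within 3 mm of the socket floor and 5 mm of its centre, upright; lever over 1.4 rad; key tip at least 23.5 mm below the barrel face, within 5 mm of its centre, upright within 0.12 rad; fingers press the key with over 1 N; barrel held turned past 1.15 of its 1.4 rad (all of step 4); the arm keeps its last pose, push and grip.
It fails at once if the tape measure is pushed away (more than 40 mm) (distance of tape_measure from where it was at the start of the episode above 0.04 m).
It fails at once if the black tape roll is pushed away (more than 40 mm) (distance of electrical_tape from where it was at the start of the episode above 0.04 m).
It fails at once if the steel bush is pushed away (more than 40 mm) (distance of bush_steel from where it was at the start of the episode above 0.04 m).
It also fails if it takes over 72 s, if anything falls off the work surface, if the arm or the gripper's body presses on something with over 40 N, if the wrist force passes 120 N, or if a joint passes its speed limit or range.

## Working session

There is one attempt and no reset: what is moved stays moved. The work goes in short steps, Python scripts to look and compute and a shell command to move; the robot and the scene stay as the last step left them, time stands still between calls to the robot, and variables do not carry over. Pictures are saved under pics/ and viewed, at most 10 in all, crops included, and the job is handed in when it is done.

```bash
mkdir -p pics
cat > h.py <<'E'
import numpy as np, cv2
from workcell import bot
def cal(n):
    c=bot.calibration(n); f=210/np.tan(np.radians(c['vfov'])/2); return f,c['cx'],c['cy'],np.array(c['camera_from_world'])
def ray(c,u,v,z):
    f,cx,cy,T=c; R=T[:3,:3]; o=-R.T@T[:3,3]; d=R.T@np.array([(u-cx)/f,(v-cy)/f,1]); return o+d*(z-o[2])/d[2]
def proj(c,p):
    f,cx,cy,T=c; q=T[:3,:3]@np.array(p)+T[:3,3]; return q[0]/q[2]*f+cx,q[1]/q[2]*f+cy
def shot(n,name):
    c=cal(n); im=cv2.cvtColor(bot.camera(n),cv2.COLOR_RGB2BGR); cv2.imwrite(f'pics/{name}.png',im); return c,im
E
python3 - <<'E'
from h import *
a=shot('top','top1')[1]; c=cal('top'); print(c); print(bot.get_obs())
b=shot('scene','scene1')[1]; print(cal('scene'))
E
```

```text
(np.float64(528.5775932949816), 279.5458039380416, 198.19234163001065, array([[-0.01890483, -0.99971323, -0.01469915,  0.03047534],
       [-0.98692661,  0.02101255, -0.15979466,  0.53208287],
       [ 0.1600577 ,  0.01148609, -0.98704083,  1.47259482],
       [ 0.        ,  0.        ,  0.        ,  1.        ]]))
{'time': 0.05, 'q': array([ 7.24793298e+01,  5.01208338e+00,  1.00353033e+01,  9.50977462e+01,
       -2.52497075e-05,  9.00005968e+01]), 'qd': array([ 0.04745792, -0.04448688,  0.06372419,  0.09538606, -0.00273492,
       -0.02790926]), 'joint_efforts': array([ 8.19153465e-04, -5.22088122e+01,  4.66114569e+01,  1.68302172e-02,
        5.18246327e-05,  1.62271647e-05]), 'ee_pos': array([0.16551447, 0.52428483, 0.23058122]), 'tcp_rot': array([-1.79925474e+02,  2.60259046e-05,  1.62478733e+02]), 'wrist_force': array([-1.02880005,  0.16327851, -0.48986028]), 'torque': array([ 0.02556452, -0.00697894,  0.0209107 ]), 'grasp_force': 0.0, 'opening': 0.08524547404449337}
(np.float64(486.08850597749193), 286.8231257913931, 212.80382866589733, array([[ 0.78156439, -0.6236504 ,  0.0147407 , -0.37131205],
       [-0.26940213, -0.35874122, -0.89371541,  0.19915255],
       [ 0.56265407,  0.69452496, -0.4483921 ,  0.87672213],
       [ 0.        ,  0.        ,  0.        ,  1.        ]]))
```

View pics/top1.png

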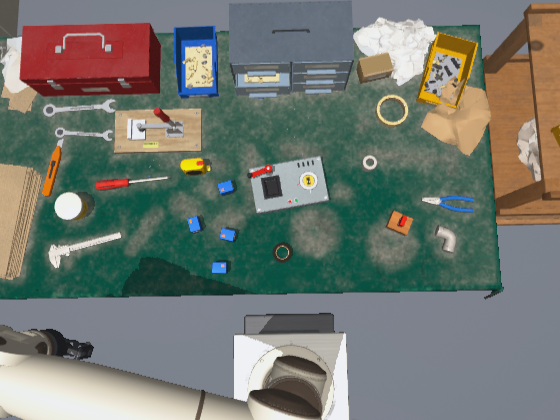

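View pics/scene1.png

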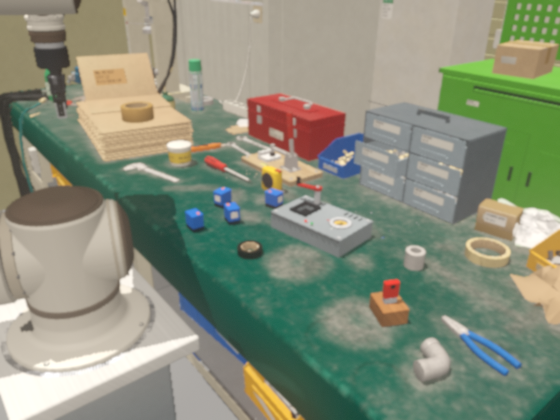

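Top view: candidates for the relay are blue blocks at (194,224), (226,187), (228,235) and (220,267). The robot's left is image left, so I choose (194,224). The tester is at (290,184), with its socket at (271,187), switch at (309,181) and lever at (260,171). The key and stand are at (400,222), the bush at (370,162), the tape roll at (282,253) and the tape measure at (195,166).

Run:
```python
from h import *
im=cv2.imread('pics/top1.png'); c=cal('top')
hsv=cv2.cvtColor(im,cv2.COLOR_BGR2HSV)
def blobs(m,z,lab,lo=20,hi=5000):
    n,l,s,ce=cv2.connectedComponentsWithStats(m)
    for i in range(1,n):
        if lo<s[i,4]<hi and 150<ce[i,0]<430 and 150<ce[i,1]<290:
            r=cv2.minAreaRect(np.argwhere(l==i)[:,::-1].astype(np.float32)); print(lab,ce[i].round(1),s[i,4],r[1],round(r[2],1),ray(c,*ce[i],z).round(3))
blobs(cv2.inRange(hsv,(100,140,60),(125,255,255)),.04,'blue')
blobs(cv2.inRange(hsv,(0,150,90),(5,255,255)),.06,'red',8)
blobs(cv2.inRange(hsv,(6,100,60),(16,255,255)),.033,'wood')
m=cv2.inRange(hsv,(85,0,110),(130,60,200)); 
blobs(m,.045,'grey',800)
for n,p,z in [('socket',(271,187),.051),('switch',(309,181),.05),('bush',(370,162),.04),('tape',(282,253),.019),('tm',(195,166),.07)]: print(n,ray(c,*p,z).round(3))
cv2.imwrite('pics/crop.png',cv2.resize(im[150:280,170:340],None,fx=4.5,fy=4.5,interpolation=cv2.INTER_CUBIC))
w=cal('wrist');T=w[3];print('wrist cam',(-T[:3,:3].T@T[:3,3]).round(3),T[:3,:3].round(2),w[:3])
```

```text
blue [225.5 187.1] 162 (12.63716983795166, 14.285496711730957) 74.1 [0.569 0.175 0.04 ]
blue [194.2 224.1] 157 (15.109660148620605, 11.813007354736328) 74.1 [0.463 0.265 0.04 ]
blue [227.5 234.2] 154 (14.534341812133789, 11.822710037231445) 12.5 [0.432 0.17  0.04 ]
blue [219.  267.6] 168 (11.0, 15.0) 90.0 [0.339 0.194 0.04 ]
red [199.9 162.2] 17 (2.425356388092041, 6.305926322937012) 76.0 [0.639 0.246 0.06 ]
red [261.3 171. ] 98 (6.926020622253418, 22.08296775817871) 72.5 [0.61 0.07 0.06]
red [402.3 221. ] 51 (5.385164737701416, 10.956024169921875) 21.8 [ 0.458 -0.324  0.06 ]
wood [398.8 222.8] 355 (22.439151763916016, 18.783905029296875) 24.0 [ 0.456 -0.319  0.033]
grey [291.1 185.3] 2386 (45.58968734741211, 73.16361999511719) 80.0 [ 0.569 -0.014  0.045]
socket [0.564 0.044 0.051]
switch [ 0.58  -0.066  0.05 ]
bush [ 0.634 -0.244  0.04 ]
tape [0.377 0.016 0.019]
tm [0.626 0.259 0.07 ]
wrist cam [0.094 0.547 0.373] [[ 0.3   0.95 -0.  ]
 [ 0.91 -0.29  0.3 ]
 [ 0.28 -0.09 -0.95]] (np.float64(294.80593315604483), 283.15202218527804, 209.7017353163408)
```

View pics/crop.png

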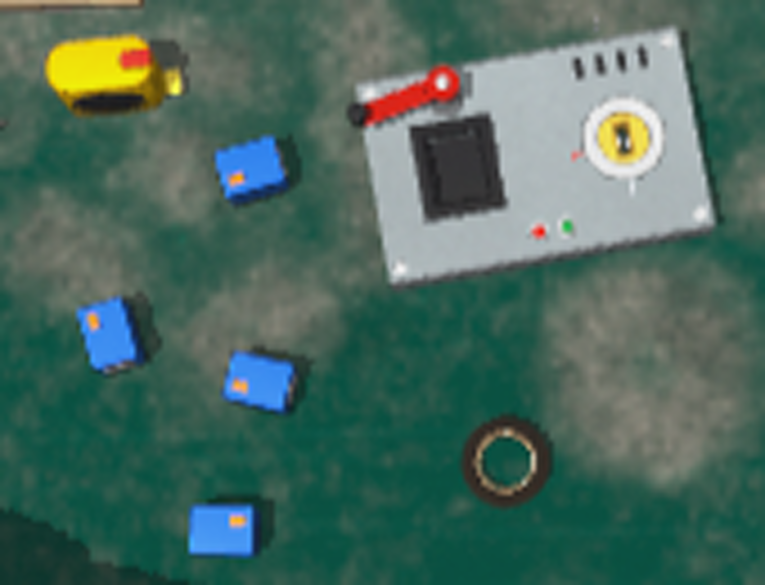

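The crop confirms the relay at crop (110,335), which is top-image (194,224): it is the leftmost of the four blue blocks. I move above it and test the wrist's turn direction.

```bash
python3 -m crank '[{"gripper":85,"travel":[-36,-16,3],"twist":[0,0,0]},{"gripper":85,"travel":[-36,-16,3],"twist":[0,0,0]},{"gripper":85,"travel":[-36,-16,3],"twist":[0,0,0]},{"gripper":85,"travel":[-36,-16,3],"twist":[0,0,0]},{"gripper":85,"travel":[-36,-16,3],"twist":[0,0,0]},{"gripper":85,"travel":[-36,-16,3],"twist":[0,0,0]},{"gripper":85,"travel":[-36,-16,3],"twist":[0,0,0]},{"gripper":85,"travel":[-36,-16,3],"twist":[0,0,0]},{"gripper":85,"travel":[-36,-16,3],"twist":[0,0,0]},{"gripper":85,"travel":[-37,2,3],"twist":[0,0,0]},{"gripper":85,"travel":[0,0,0],"twist":[0,0,-0.15]},{"gripper":85,"travel":[0,0,0],"twist":[0,0,-0.15]}]' 20
cat >> h.py <<'E'
def look(name,regs):
    """regs: list of (label,lo,hi,z,minarea); prints blobs' world pos and long-axis yaw"""
    o=bot.get_obs(); c,im=shot('wrist',name); hsv=cv2.cvtColor(im,cv2.COLOR_BGR2HSV)
    for lab,lo,hi,z,a in regs:
        m=cv2.morphologyEx(cv2.inRange(hsv,lo,hi),cv2.MORPH_CLOSE,np.ones((5,5)))
        for k in cv2.findContours(m,cv2.RETR_EXTERNAL,cv2.CHAIN_APPROX_NONE)[0]:
            if cv2.contourArea(k)<a: continue
            W=np.array([ray(c,*p[0],z)[:2] for p in k],np.float32)*1000
            r=cv2.minAreaRect(W); b=cv2.boxPoints(r); e=max([b[1]-b[0],b[2]-b[1]],key=np.linalg.norm)
            print(lab,'px',k[:,0].mean(0).round(),'mm',np.round(r[0],1),'size',np.round(r[1],1),'yaw',round(np.degrees(np.arctan2(e[1],e[0]))%180,1))
    print('tcp',o['ee_pos'].round(4),o['tcp_rot'].round(1),'q',o['q'].round(1),'t',o['time']); return c,im
def delta(x,y,z,yaw):
    o=bot.get_obs(); p=o['ee_pos']; a=np.radians(o['tcp_rot'][2]); d=(np.array([x,y,z])-p)*1000
    print('travel',(d[0]*np.cos(a)+d[1]*np.sin(a)).round(1),(d[0]*np.sin(a)-d[1]*np.cos(a)).round(1),(-d[2]).round(1),'twist z',round(-np.radians((yaw-o['tcp_rot'][2]+180)%360-180),3))
E
python3 -c "
from h import *
look('w1',[('blue',(100,140,40),(125,255,255),.045,300)])"
```

```text
time: 1.6
ee_pos: [0.4674, 0.2799, 0.2006]
tcp_rot: [-180.0, -0.1, 179.9]
wrist_force: [0.2, 1.2, 0.3]
opening: 0.0847
grasp_force: 0.0
blue px [203. 270.] mm [559.2 188.1] size [42.6 36. ] yaw 15.5
blue px [271. 187.] mm [461.3 266. ] size [44.  32.2] yaw 16.4
blue px [179. 157.] mm [430.2 174.8] size [47.5 34.9] yaw 75.4
blue px [192.  59.] mm [340.8 197. ] size [46.8 33.5] yaw 87.4
tcp [0.4674 0.2799 0.2006] [-1.800e+02 -1.000e-01  1.799e+02] q [30.9  3.8  5.4 91.7  0.  31. ] t 1.6
```

View pics/w1.png

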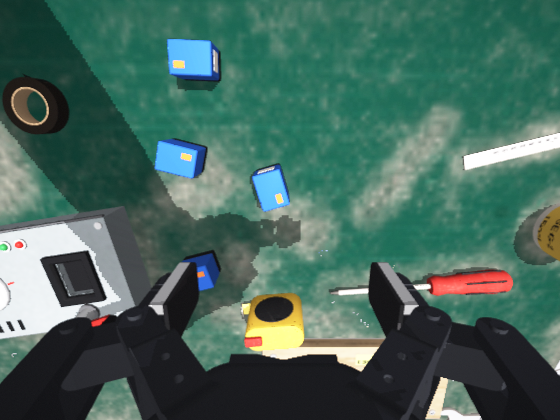

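The wrist view shows the relay at (271,187), about (461,266) mm with yaw 16°. I go down over it.

```bash
python3 -m crank '[{"gripper":60,"travel":[0,0,0],"twist":[0,0,-0.144]},{"gripper":60,"travel":[0,0,0],"twist":[0,0,-0.144]},{"gripper":60,"travel":[8,12,40],"twist":[0,0,0]},{"gripper":60,"travel":[0,0,40],"twist":[0,0,0]},{"gripper":60,"travel":[0,0,0],"twist":[0,0,0]}]'
python3 -c "
from h import *
look('w2',[('blue',(100,140,40),(125,255,255),.045,1500)])
delta(.4625,.2655,.021,196.4)"
```

```text
time: 2.28
ee_pos: [0.4543, 0.2888, 0.1184]
tcp_rot: [-179.9, -0.3, -163.9]
wrist_force: [-0.3, -0.2, 0.5]
opening: 0.06
grasp_force: 0.0
blue px [129. 293.] mm [553.3 179. ] size [38.4 59.6] yaw 113.6
blue px [254. 218.] mm [459.9 265.3] size [45.8 31.1] yaw 16.1
blue px [142. 147.] mm [429.  175.6] size [47.7 37.1] yaw 75.7
tcp [0.4543 0.2888 0.1184] [-179.9   -0.3 -163.9] q [32.4  3.  -4.5 82.8 -0.  16.4] t 2.275
travel -0.2 -24.9 99.9 twist z -0.005
```

```bash
python3 -m crank '[{"gripper":60,"travel":[0,-24.5,0],"twist":[0,0,0]},{"gripper":60,"travel":[0,0,25],"twist":[0,0,0]},{"gripper":60,"travel":[0,0,35],"twist":[0,0,0]},{"gripper":60,"travel":[0,0,32],"twist":[0,0,0]},{"gripper":60,"travel":[0,0,5],"twist":[0,0,0]},{"gripper":20,"travel":[0,0,0],"twist":[0,0,0]},{"gripper":20,"travel":[0,0,0],"twist":[0,0,0]},{"gripper":20,"travel":[0,0,0],"twist":[0,0,0]},{"gripper":20,"travel":[0,0,0],"twist":[0,0,0]},{"gripper":20,"travel":[0,0,0],"twist":[0,0,0]}]' 30
```

```text
time: 3.58
ee_pos: [0.464, 0.2668, 0.0266]
tcp_rot: [180.0, 0.2, -163.8]
wrist_force: [-1.0, -0.5, 6.8]
opening: 0.0293
grasp_force: 30.7
```

```bash
python3 -m crank '[{"gripper":20,"travel":[0,0,-15],"twist":[0,0,0]},{"gripper":20,"travel":[0,0,-40],"twist":[0,0,0]},{"gripper":20,"travel":[0,0,-50],"twist":[0,0,0]},{"gripper":20,"travel":[0,0,-50],"twist":[0,0,0]},{"gripper":20,"travel":[12,-42,0],"twist":[0,0,0]},{"gripper":20,"travel":[12,-42,0],"twist":[0,0,0]},{"gripper":20,"travel":[12,-42,0],"twist":[0,0,0]},{"gripper":20,"travel":[12,-42,0],"twist":[0,0,0]},{"gripper":20,"travel":[12,-42,0],"twist":[0,0,0]},{"gripper":20,"travel":[0,0,0],"twist":[0,0,0.117]},{"gripper":20,"travel":[0,0,0],"twist":[0,0,0]}]'
python3 -c "
from h import *
look('w3',[('blue',(100,140,40),(125,255,255),.13,1500),('black',(0,0,0),(180,120,60),.051,800),('brass',(18,100,80),(32,255,255),.045,100),('red',(0,150,80),(6,255,255),.0895,100),('grey',(90,10,100),(125,70,220),.045,5000)])"
```

```text
time: 4.95
ee_pos: [0.4638, 0.0473, 0.1805]
tcp_rot: [-180.0, 0.1, -170.6]
wrist_force: [0.3, 0.2, -0.8]
opening: 0.0297
grasp_force: 30.2
blue px [283. 269.] mm [495.5  51.7] size [77.9 46.4] yaw 9.4
blue px [463.  90.] mm [355.9 139.5] size [37.3 23.9] yaw 87.4
black px [285. 360.] mm [634.   69.2] size [220.9 694.5] yaw 99.5
brass px [416. 352.] mm [621.5 229.6] size [35.1  6.8] yaw 52.6
brass px [163. 287.] mm [582.  -66.2] size [27.6 30.2] yaw 113.4
red px [284. 347.] mm [600.4  69.5] size [19.6 64.8] yaw 106.1
grey px [175. 259.] mm [560.5 -40.4] size [123.5 149.6] yaw 98.9
tcp [0.4638 0.0473 0.1805] [-1.800e+02  1.000e-01 -1.706e+02] q [ 5.8 -7.3 -7.6 89.6  0.  -3.6] t 4.95
```

View pics/w3.png

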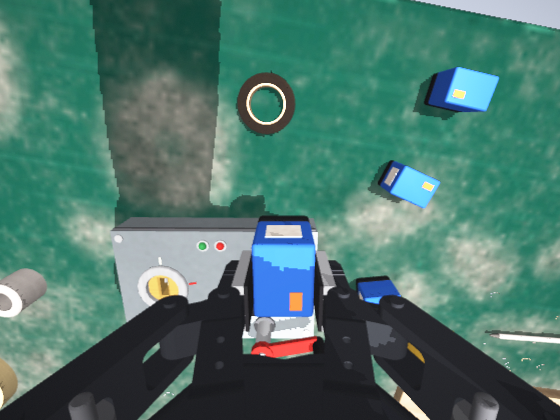

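View w3: the relay hangs straight in the fingers at (283,260) and hides the socket. The switch is at (163,287) and the lever at (284,347). I move the tool forward so the camera is over the socket.

```bash
python3 -m crank '[{"gripper":20,"travel":[-40,0,0],"twist":[0,0,0]},{"gripper":20,"travel":[-40,0,0],"twist":[0,0,0]},{"gripper":20,"travel":[-40,0,0],"twist":[0,0,0]},{"gripper":20,"travel":[-30,10,0],"twist":[0,0,0]},{"gripper":20,"travel":[0,0,0],"twist":[0,0,0]},{"gripper":20,"travel":[0,0,0],"twist":[0,0,0]}]'
python3 -c "
from h import *
look('w4',[('black',(0,0,0),(180,140,62),.051,800),('brass',(18,100,80),(32,255,255),.045,100),('red',(0,150,80),(6,255,255),.0895,100),('grey',(90,10,100),(125,70,220),.045,5000)])"
```

```text
time: 5.75
ee_pos: [0.6095, 0.0827, 0.1793]
tcp_rot: [-180.0, -0.0, -170.4]
wrist_force: [-0.2, 0.3, -1.2]
opening: 0.0293
grasp_force: 30.2
black px [271. 363.] mm [777.5 104.7] size [220.4 690.2] yaw 99.6
black px [245. 148.] mm [565.5  41.6] size [60.3 49.7] yaw 9.5
brass px [453. 242.] mm [631.4 262. ] size [115.   53.9] yaw 69.1
brass px [131. 145.] mm [582.3 -65.1] size [30.7 31. ] yaw 99.5
red px [447. 258.] mm [626.2 228.9] size [10.2 18.9] yaw 94.0
red px [270. 202.] mm [604.   70.6] size [22.  65.2] yaw 106.5
grey px [198. 147.] mm [573.4 -10.1] size [132.5 204.1] yaw 99.2
tcp [0.6095 0.0827 0.1793] [-180.    -0.  -170.4] q [ 7.7 13.3 13.7 90.5 -0.  -1.9] t 5.75
```

View pics/w4.png

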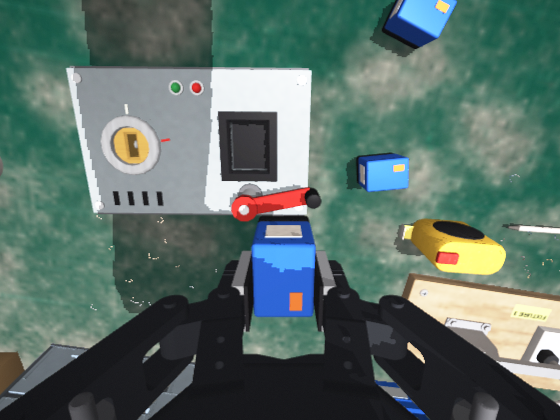

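View w4: the socket is clear at (248,147), the switch at (131,145), and the lever runs from its hinge at (243,208) to its knob at (313,198). Next I find the relay's offset in the hand and the lever points.

Run:
```python
from h import *
im=cv2.imread('pics/w4.png'); c=cal('wrist'); o=bot.get_obs(); p=o['ee_pos']; a=np.radians(o['tcp_rot'][2]); X=np.array([np.cos(a),np.sin(a)])
hsv=cv2.cvtColor(im,cv2.COLOR_BGR2HSV)
for u in (262,304): print(u,[(r,*hsv[r,u]) for r in range(210,326,3)])
zt=p[2]+.045-.0266
for d,z in ((.02,zt),(-.02,zt),(.02,zt-.045)): print(d,proj(c,[*(p[:2]+X*d),z]))
for u in (262,304,):
  for r in (235,240,245,316): print(u,r,[(ray(c,u,r,zt)[:2]-p[:2])@X])
print('hinge',ray(c,243,208,.0895),'knob',ray(c,313,198,.1075))
delta(.5654,.0416,.18,189.2)
```

```text
262 [(210, np.uint8(1), np.uint8(202), np.uint8(183)), (213, np.uint8(171), np.uint8(21), np.uint8(159)), (216, np.uint8(105), np.uint8(19), np.uint8(27)), (219, np.uint8(130), np.uint8(36), np.uint8(21)), (222, np.uint8(111), np.uint8(200), np.uint8(134)), (225, np.uint8(111), np.uint8(201), np.uint8(141)), (228, np.uint8(111), np.uint8(200), np.uint8(143)), (231, np.uint8(111), np.uint8(200), np.uint8(145)), (234, np.uint8(111), np.uint8(199), np.uint8(137)), (237, np.uint8(111), np.uint8(199), np.uint8(150)), (240, np.uint8(111), np.uint8(199), np.uint8(147)), (243, np.uint8(111), np.uint8(200), np.uint8(176)), (246, np.uint8(105), np.uint8(178), np.uint8(254)), (249, np.uint8(104), np.uint8(172), np.uint8(255)), (252, np.uint8(104), np.uint8(172), np.uint8(255)), (255, np.uint8(104), np.uint8(171), np.uint8(255)), (258, np.uint8(109), np.uint8(195), np.uint8(238)), (261, np.uint8(110), np.uint8(199), np.uint8(217)), (264, np.uint8(110), np.uint8(199), np.uint8(217)), (267, np.uint8(110), np.uint8(199), np.uint8(217)), (270, np.uint8(110), np.uint8(200), np.uint8(216)), (273, np.u
[... 2908 characters left out ...]
p.uint8(117), np.uint8(113))]
0.02 (np.float64(284.5034237844266), np.float64(244.36580778319882))
-0.02 (np.float64(284.4853756104183), np.float64(318.1977883607609))
0.02 (np.float64(284.2750547896515), np.float64(213.87074562328132))
262 235 [np.float64(0.024622731579007125)]
262 240 [np.float64(0.022169623215269614)]
262 245 [np.float64(0.019689634298785515)]
262 316 [np.float64(-0.018706361488219823)]
304 235 [np.float64(0.024611280623061935)]
304 240 [np.float64(0.022158606106698127)]
304 245 [np.float64(0.019679061257977616)]
304 316 [np.float64(-0.018709358069766823)]
hinge [0.6107264  0.04827191 0.0895    ] knob [0.58834671 0.10096888 0.1075    ]
travel 50.2 -33.0 -0.4 twist z 0.006
```

```bash
python3 -m crank '[{"gripper":20,"travel":[25,-16.5,0],"twist":[0,0,0.006]},{"gripper":20,"travel":[24.6,-16.5,0],"twist":[0,0,0]},{"gripper":20,"travel":[0,0,0],"twist":[0,0,0]},{"gripper":20,"travel":[0,0,40],"twist":[0,0,0]},{"gripper":20,"travel":[0,0,40],"twist":[0,0,0]},{"gripper":20,"travel":[0,0,14],"twist":[0,0,0]},{"gripper":20,"travel":[0,0,0],"twist":[0,0,0]},{"gripper":20,"travel":[0,0,0],"twist":[0,0,0]}]'
python3 -c "
from h import *
delta(.5659,.0417,.0626,189.2)"
```

```text
time: 6.8
ee_pos: [0.5673, 0.0419, 0.0872]
tcp_rot: [-180.0, 0.1, -170.9]
wrist_force: [-1.4, -0.1, -1.0]
opening: 0.0294
grasp_force: 30.1
travel 1.5 0.1 24.6 twist z -0.001
```

```bash
python3 -m crank '[{"gripper":20,"travel":[1.3,0,0],"twist":[0,0,0]},{"gripper":20,"travel":[0,0,4],"twist":[0,0,0]},{"gripper":20,"travel":[0,0,4],"twist":[0,0,0]},{"gripper":20,"travel":[0,0,4],"twist":[0,0,0]},{"gripper":20,"travel":[0,0,4],"twist":[0,0,0]},{"gripper":20,"travel":[0,0,0],"twist":[0,0,0]}]'
```

```text
time: 7.55
ee_pos: [0.5649, 0.0415, 0.0688]
tcp_rot: [180.0, -0.0, -170.9]
wrist_force: [0.8, -0.5, -1.7]
opening: 0.029
grasp_force: 30.1
```

No contact force and the foot is below the rim, so it is entering the pocket.

```bash
python3 -m crank '[{"gripper":20,"travel":[-0.5,0,3],"twist":[0,0,0]},{"gripper":20,"travel":[0,0,3],"twist":[0,0,0]},{"gripper":20,"travel":[0,0,1.5],"twist":[0,0,0]},{"gripper":20,"travel":[0,0,1],"twist":[0,0,0]},{"gripper":20,"travel":[0,0,0],"twist":[0,0,0]}]'
```

```text
time: 8.18
ee_pos: [0.5657, 0.0416, 0.0626]
tcp_rot: [-180.0, 0.1, -170.9]
wrist_force: [-7.0, 0.1, 13.0]
opening: 0.0297
grasp_force: 31.8
```

Seated: the height is as predicted, with 13 N from the floor. I release and retreat to check.

```bash
python3 -m crank '[{"gripper":45,"travel":[0,0,0],"twist":[0,0,0]},{"gripper":45,"travel":[0,0,0],"twist":[0,0,0]},{"gripper":45,"travel":[0,0,0],"twist":[0,0,0]},{"gripper":45,"travel":[0,0,-30],"twist":[0,0,0]},{"gripper":45,"travel":[0,0,-45],"twist":[0,0,0]},{"gripper":45,"travel":[0,0,-40],"twist":[0,0,0]},{"gripper":40,"travel":[-40,0,0],"twist":[0,0,0]},{"gripper":40,"travel":[-40,0,0],"twist":[0,0,0]},{"gripper":40,"travel":[0,0,0],"twist":[0,0,0]}]'
python3 -c "
from h import *
c,im=look('w5',[('blue',(100,140,40),(125,255,255),.081,1500),('red',(0,150,80),(6,255,255),.0895,100)])"
```

```text
time: 9.3
ee_pos: [0.6461, 0.0546, 0.1735]
tcp_rot: [180.0, -0.1, -170.9]
wrist_force: [-0.4, 0.2, 0.3]
opening: 0.04
grasp_force: 0.0
blue px [424. 139.] mm [570.5 152.3] size [27.7 44.1] yaw 105.5
blue px [283. 109.] mm [566.1  40.9] size [39.4 30.3] yaw 9.1
red px [494. 228.] mm [629.3 226. ] size [10.2 19.2] yaw 94.5
red px [314. 165.] mm [604.3  70.8] size [21.5 65.2] yaw 106.7
tcp [0.6461 0.0546 0.1735] [ 1.800e+02 -1.000e-01 -1.709e+02] q [ 4.8 18.2 19.  91.   0.  -4.3] t 9.3
```

View pics/w5.png

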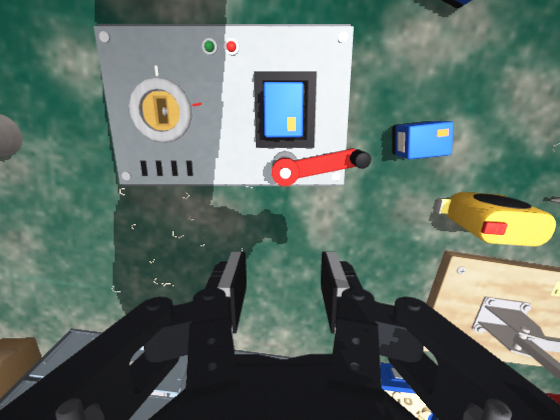

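View w5: the relay is seated, its top at (283,109) measuring 39x30 mm at z = 81 mm. The knob top is at (361,158) and the hinge at (285,173).

Run:
```python
from h import *
c=cal('wrist'); k=ray(c,361,158,.1075)[:2]*1000; H=np.array([610.8,48.9])
d=k-H; print(k,np.linalg.norm(d),np.arctan2(d[1],d[0])-np.radians(99.2))
k=(k+H+d/np.linalg.norm(d)*56)/2
delta(k[0]/1000,k[1]/1000,.0925,189.2)
```

```text
[588.57543366 100.23704551] 55.94125124374342 0.2479851098588357
travel 48.4 54.3 81.7 twist z -0.001
```

```bash
python3 -m crank '[{"gripper":40,"travel":[24,27,0],"twist":[0,0,0]},{"gripper":40,"travel":[24.5,27.5,0],"twist":[0,0,0]},{"gripper":40,"travel":[0,0,0],"twist":[0,0,0]},{"gripper":40,"travel":[0,0,40],"twist":[0,0,0]},{"gripper":40,"travel":[0,0,36],"twist":[0,0,0]},{"gripper":40,"travel":[0,0,5],"twist":[0,0,0]},{"gripper":5,"travel":[0,0,0],"twist":[0,0,0]},{"gripper":5,"travel":[0,0,0],"twist":[0,0,0]},{"gripper":5,"travel":[0,0,0],"twist":[0,0,0]},{"gripper":5,"travel":[0,0,0],"twist":[0,0,0]},{"gripper":5,"travel":[0,0,0],"twist":[0,0,0]}]' 20
```

```text
time: 10.72
ee_pos: [0.5884, 0.102, 0.0967]
tcp_rot: [179.8, 0.1, -170.8]
wrist_force: [-2.8, 7.4, -0.2]
opening: 0.0103
grasp_force: 20.5
```

```bash
python3 -m crank '[{"gripper":5,"travel":[11.6,-4.2,0],"twist":[0,0,0]},{"gripper":5,"travel":[10.3,-6.7,0],"twist":[0,0,0]},{"gripper":5,"travel":[8.7,-8.7,0],"twist":[0,0,0]},{"gripper":5,"travel":[6.5,-10.4,0],"twist":[0,0,0]},{"gripper":5,"travel":[4.1,-11.6,0],"twist":[0,0,0]},{"gripper":5,"travel":[1.4,-8.8,0],"twist":[0,0,0]},{"gripper":5,"travel":[0.1,-6.5,0],"twist":[0,0,0]},{"gripper":5,"travel":[0,0,0],"twist":[0,0,0]},{"gripper":5,"travel":[0,0,0],"twist":[0,0,0]}]'
```

```text
time: 11.85
ee_pos: [0.5546, 0.0405, 0.0964]
tcp_rot: [179.6, 0.0, -170.8]
wrist_force: [-7.7, 17.0, 2.8]
opening: 0.0104
grasp_force: 21.3
```

At the stop with 17 N. I release, look at the lever on the way up, and go on toward the key.

```bash
python3 -m crank '[{"gripper":40,"travel":[0,0,0],"twist":[0,0,0]},{"gripper":40,"travel":[0,0,0],"twist":[0,0,0]},{"gripper":40,"travel":[0,0,0],"twist":[0,0,0]},{"gripper":40,"travel":[0,0,-45],"twist":[0,0,0]},{"gripper":40,"travel":[-20,-30,-40],"twist":[0,0,0]},{"gripper":40,"travel":[-30,0,-40],"twist":[0,0,0]},{"gripper":40,"travel":[0,0,0],"twist":[0,0,0]}]'
python3 -c "
from h import *
c,im=look('w6',[('red',(0,150,80),(6,255,255),.0895,300),('brass',(18,100,80),(32,255,255),.045,100)])"
python3 -m crank '[{"gripper":50,"travel":[25,-36,0],"twist":[0,0,0]},{"gripper":50,"travel":[25,-36,0],"twist":[0,0,0]},{"gripper":50,"travel":[25,-36,0],"twist":[0,0,0]},{"gripper":50,"travel":[25,-36,0],"twist":[0,0,0]},{"gripper":50,"travel":[25,-36,0],"twist":[0,0,0]},{"gripper":50,"travel":[25,-36,0],"twist":[0,0,0]},{"gripper":50,"travel":[25,-36,0],"twist":[0,0,0]},{"gripper":50,"travel":[25,-36,0],"twist":[0,0,0]},{"gripper":50,"travel":[0,0,0],"twist":[0,0,0]},{"gripper":50,"travel":[0,0,0],"twist":[0,0,0]}]'
python3 -c "
from h import *
c,im=look('w7',[('red',(0,150,80),(6,255,255),.077,150),('wood',(7,100,60),(17,255,255),.033,1000)])"
```

```text
time: 12.72
ee_pos: [0.6117, 0.0154, 0.2229]
tcp_rot: [-180.0, 0.3, -170.9]
wrist_force: [1.4, 0.6, -1.4]
opening: 0.0399
grasp_force: 0.0
red px [551. 385.] mm [790.6 377.2] size [51.2 31.9] yaw 61.2
red px [319. 180.] mm [589.2  45.1] size [65.  20.5] yaw 10.5
brass px [489. 232.] mm [632.  262.9] size [116.7  50.4] yaw 74.5
brass px [214. 150.] mm [582.1 -64.9] size [30.6 31.6] yaw 99.0
tcp [0.6117 0.0154 0.2229] [-180.     0.3 -170.9] q [ 1.4 13.2 18.5 94.9 -0.  -7.6] t 12.725
time: 14.02
ee_pos: [0.4567, -0.2998, 0.219]
tcp_rot: [179.9, -0.1, -170.9]
wrist_force: [-0.9, -0.0, 0.6]
opening: 0.0499
grasp_force: 0.0
red px [556. 362.] mm [609.7  52.4] size [59.1 15.2] yaw 24.5
red px [261. 191.] mm [ 453.9 -322.8] size [13.1 32.9] yaw 154.8
wood px [264. 183.] mm [ 455.9 -322.9] size [60.6 54.6] yaw 64.7
wood px [ 22. 249.] mm [ 605.7 -599.7] size [ 62.7 359.5] yaw 173.1
tcp [ 0.4567 -0.2998  0.219 ] [ 1.799e+02 -1.000e-01 -1.709e+02] q [-33.3   4.3   8.   93.8   0.  -42.4] t 14.025
```

View pics/w6.png

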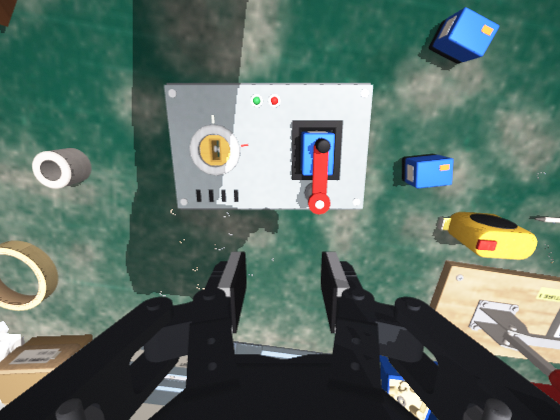

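View pics/w7.png

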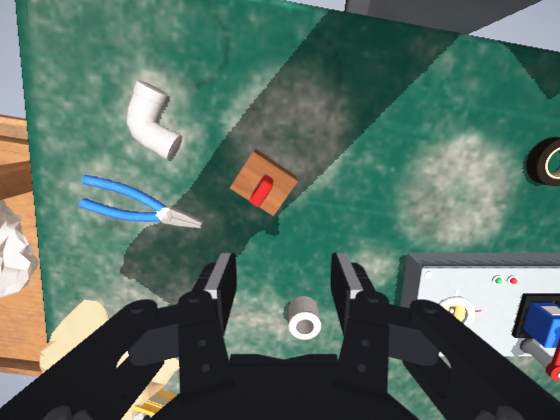

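View w6 shows the lever shut across the relay, with its knob at (322,146) and the key switch at (216,150). View w7 shows the key head at (261,191) in the stand at (264,183), long axis at yaw 155°. I turn to match and come closer.

```bash
python3 -m crank '[{"gripper":50,"travel":[0,0,0],"twist":[0,0,0.15]},{"gripper":50,"travel":[0,0,0],"twist":[0,0,0.15]},{"gripper":50,"travel":[0,0,0],"twist":[0,0,0.15]},{"gripper":50,"travel":[0,0,0],"twist":[0,0,0.15]},{"gripper":50,"travel":[0,0,35],"twist":[0,0,0]},{"gripper":50,"travel":[0,0,30],"twist":[0,0,0]},{"gripper":50,"travel":[0,0,0],"twist":[0,0,0]},{"gripper":50,"travel":[0,0,0],"twist":[0,0,0]}]'
python3 -c "
from h import *
c,im=look('w8',[('red',(0,150,80),(6,255,255),.077,150),('wood',(7,100,60),(17,255,255),.033,1000)])
delta(.457,-.3238,.12,154.8)"
```

```text
time: 15.08
ee_pos: [0.4578, -0.2999, 0.156]
tcp_rot: [-180.0, 0.1, 154.8]
wrist_force: [-0.2, 0.4, 0.7]
opening: 0.0501
grasp_force: 0.0
red px [258. 222.] mm [ 453.6 -320.8] size [13.3 34.8] yaw 154.8
wood px [ 25. 344.] mm [ 482.7 -645.1] size [ 84.6 166.4] yaw 104.3
wood px [261. 208.] mm [ 454.4 -322.4] size [60.1 56.2] yaw 64.8
tcp [ 0.4578 -0.2999  0.156 ] [-1.800e+02  1.000e-01  1.548e+02] q [-33.2   3.7   0.3  86.6   0.   -8. ] t 15.075
travel -9.2 -21.8 36.4 twist z -0.0
```

View pics/w8.png

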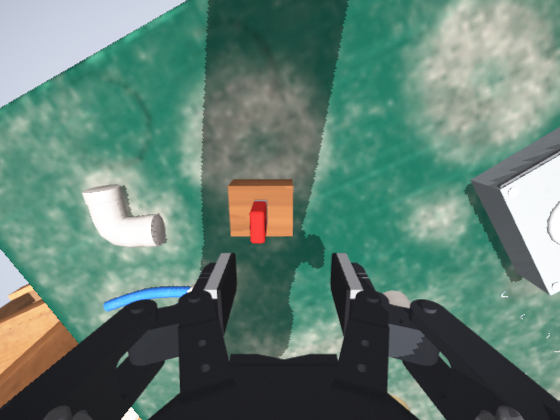

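The head is at px (258,222). Correcting for its visible side face, the key centre is at (457,-323) mm. I descend and grip.

```bash
python3 -m crank '[{"gripper":50,"travel":[-9,-21.2,0],"twist":[0,0,0]},{"gripper":50,"travel":[0,0,0],"twist":[0,0,0]},{"gripper":50,"travel":[0,0,35],"twist":[0,0,0]},{"gripper":50,"travel":[0,0,35],"twist":[0,0,0]},{"gripper":50,"travel":[0,0,32],"twist":[0,0,0]},{"gripper":50,"travel":[0,0,10],"twist":[0,0,0]},{"gripper":50,"travel":[0,0,0],"twist":[0,0,0]},{"gripper":50,"travel":[0,0,0],"twist":[0,0,0]}]'
python3 -c "
from h import *
print(bot.get_obs()['q'].round(1));delta(.457,-.323,.044,154.8)"
```

```text
time: 16.12
ee_pos: [0.4571, -0.3239, 0.0444]
tcp_rot: [-180.0, 0.1, 154.7]
wrist_force: [-0.9, -0.3, 0.7]
opening: 0.0499
grasp_force: 0.0
[-35.3   6.8  -8.7  74.4   0.  -10.1]
travel 0.5 0.8 0.4 twist z -0.001
```

```bash
python3 -m crank '[{"gripper":2,"travel":[0,0.5,0],"twist":[0,0,0]},{"gripper":2,"travel":[0,0,0],"twist":[0,0,0]},{"gripper":2,"travel":[0,0,0],"twist":[0,0,0]},{"gripper":2,"travel":[0,0,0],"twist":[0,0,0]},{"gripper":2,"travel":[0,0,0],"twist":[0,0,0]},{"gripper":2,"travel":[0,0,0],"twist":[0,0,0]},{"gripper":2,"travel":[0,0,0],"twist":[0,0,0]}]' 45
```

```text
time: 17.0
ee_pos: [0.4569, -0.323, 0.0435]
tcp_rot: [-180.0, 0.1, 154.7]
wrist_force: [-0.4, 0.4, 5.7]
opening: 0.0112
grasp_force: 45.7
```

```bash
python3 -m crank '[{"gripper":2,"travel":[0,0,-10],"twist":[0,0,0]},{"gripper":2,"travel":[0,0,-25],"twist":[0,0,0]},{"gripper":2,"travel":[0,0,-35],"twist":[0,0,0]},{"gripper":2,"travel":[0,0,-35],"twist":[0,0,0]},{"gripper":2,"travel":[0,35,0],"twist":[0,0,0]},{"gripper":2,"travel":[0,40,0],"twist":[0,0,0]},{"gripper":2,"travel":[0,40,0],"twist":[0,0,0]},{"gripper":2,"travel":[0,40,0],"twist":[0,0,0]},{"gripper":2,"travel":[0,40,0],"twist":[0,0,0]},{"gripper":2,"travel":[0,40,0],"twist":[0,0,0]},{"gripper":2,"travel":[-2.8,40,0],"twist":[0,0,0]},{"gripper":2,"travel":[0,11,0],"twist":[0,0,0]}]'
python3 -m crank '[{"gripper":2,"travel":[0,0,0],"twist":[0,0,-0.15]},{"gripper":2,"travel":[0,0,0],"twist":[0,0,-0.15]},{"gripper":2,"travel":[0,0,0],"twist":[0,0,-0.15]},{"gripper":2,"travel":[0,0,0],"twist":[0,0,-0.152]},{"gripper":2,"travel":[0,0,0],"twist":[0,0,0]},{"gripper":2,"travel":[0,0,0],"twist":[0,0,0]}]'
python3 - <<'E'
from h import *
c,im=look('w9',[('red',(0,150,80),(6,255,255),.185,100),('brass',(18,100,80),(32,255,255),.045,100)])
delta(.5822,-.065,.0965,189.2)
cv2.imwrite('pics/w9c.png',cv2.resize(im[130:350,180:400],None,fx=2.6,fy=2.6,interpolation=cv2.INTER_CUBIC))
p=bot.get_obs()['ee_pos']; a=np.radians(bot.get_obs()['tcp_rot'][2]);X=np.array([np.cos(a),np.sin(a)])
for n,d,h in (('top+',.014,.0335),('top-',-.014,.0335),('headbottom+',.014,-.0005),('tip',0,-.0365),('tip+',.009,-.033)): print(n,np.round(proj(c,[*(p[:2]+X*d),p[2]+h]),1), np.round((np.array(proj(c,[*(p[:2]+X*d),p[2]+h]))-[180,130])*2.6))
E
```

```text
time: 18.5
ee_pos: [0.5817, -0.0636, 0.1478]
tcp_rot: [-180.0, -0.0, 154.9]
wrist_force: [0.0, -0.8, -0.5]
opening: 0.0112
grasp_force: 44.9
time: 19.25
ee_pos: [0.581, -0.0658, 0.1479]
tcp_rot: [-180.0, -0.0, -171.0]
wrist_force: [-0.5, -0.3, -0.2]
opening: 0.0112
grasp_force: 44.9
red px [283. 285.] mm [571.6 -68. ] size [38.5 11.3] yaw 9.0
red px [427. 258.] mm [550.1 -14.8] size [35.9 12.5] yaw 17.0
brass px [553. 286.] mm [621.1 197.2] size [37.3 15.6] yaw 24.5
brass px [284. 213.] mm [584.6 -66.6] size [27.5 16.8] yaw 9.0
tcp [ 0.581  -0.0658  0.1479] [-180.   -0. -171.] q [ -6.5   8.9   5.1  86.3  -0.  -15.5] t 19.25
travel -1.3 0.5 51.4 twist z -0.002
top+ [284.8 272.6] [273. 371.]
top- [284.8 328.8] [273. 517.]
headbottom+ [284.6 240.2] [272. 287.]
tip [284.4 238.2] [271. 281.]
tip+ [284.4 227.2] [271. 253.]
```

View pics/w9c.png

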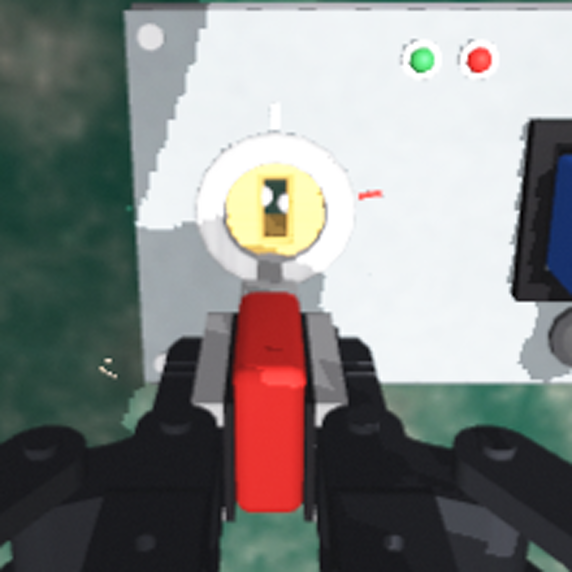

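Crop w9c: the key hangs upright, its head at crop (270,440) and blade tip at about (268,280). The keyhole slot is at crop (276,207), aligned in yaw. I descend to just above the slot.

```bash
python3 -m crank '[{"gripper":2,"travel":[-1.8,0.8,20],"twist":[0,0,-0.002]},{"gripper":2,"travel":[0,0,20],"twist":[0,0,0]},{"gripper":2,"travel":[0,0,11],"twist":[0,0,0]},{"gripper":2,"travel":[0,0,0],"twist":[0,0,0]},{"gripper":2,"travel":[0,0,0],"twist":[0,0,0]}]'
python3 - <<'E'
from h import *
c,im=look('w10',[('brass',(18,100,80),(32,255,255),.045,100)])
delta(.5827,-.0647,.0815,189.2)
cv2.imwrite('pics/w10c.png',cv2.resize(im[180:330,210:360],None,fx=4,fy=4,interpolation=cv2.INTER_CUBIC))
E
```

```text
time: 19.92
ee_pos: [0.5831, -0.0644, 0.0977]
tcp_rot: [-180.0, 0.1, -170.7]
wrist_force: [0.1, -0.7, -0.6]
opening: 0.0114
grasp_force: 44.9
brass px [283. 228.] mm [582.9 -64.7] size [25.6 30.8] yaw 96.9
tcp [ 0.5831 -0.0644  0.0977] [-1.800e+02  1.000e-01 -1.707e+02] q [ -6.3   9.4   0.1  80.7  -0.  -15.6] t 19.925
travel 0.6 -0.2 16.3 twist z 0.002
```

View pics/w10c.png

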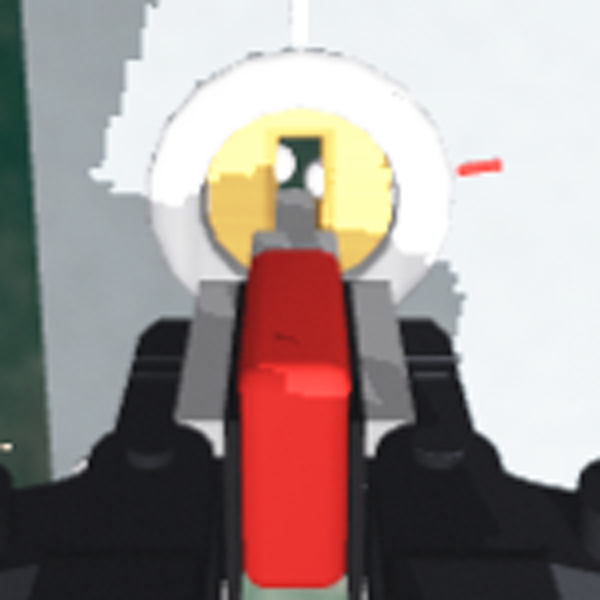

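The blade (crop column 297) lines up with the slot (299). I've now viewed 12 pictures, over the limit of 10, so from here I work by force and position only. I insert in small steps.

```bash
python3 -m crank '[{"gripper":2,"travel":[0.3,0.2,8],"twist":[0,0,0.002]},{"gripper":2,"travel":[0,0,6],"twist":[0,0,0]},{"gripper":2,"travel":[0,0,4],"twist":[0,0,0]},{"gripper":2,"travel":[0,0,2],"twist":[0,0,0]},{"gripper":2,"travel":[0,0,0],"twist":[0,0,0]}]'
```

```text
time: 20.6
ee_pos: [0.5824, -0.0642, 0.0766]
tcp_rot: [180.0, -0.0, -170.8]
wrist_force: [-0.2, 0.7, -0.7]
opening: 0.0115
grasp_force: 44.9
```

```bash
python3 -m crank '[{"gripper":2,"travel":[0,0,3],"twist":[0,0,0]},{"gripper":2,"travel":[0,0,3],"twist":[0,0,0]},{"gripper":2,"travel":[0,0,3],"twist":[0,0,0]},{"gripper":2,"travel":[0,0,0],"twist":[0,0,0]}]'
```

```text
time: 21.1
ee_pos: [0.5823, -0.0644, 0.0673]
tcp_rot: [-180.0, -0.0, -170.8]
wrist_force: [1.3, -3.0, -2.2]
opening: 0.0116
grasp_force: 44.7
```

```bash
python3 -m crank '[{"gripper":2,"travel":[0,0,3],"twist":[0,0,0]},{"gripper":2,"travel":[0,0,3],"twist":[0,0,0]},{"gripper":2,"travel":[0,0,3],"twist":[0,0,0]},{"gripper":2,"travel":[0,0,0],"twist":[0,0,0]}]'
```

```text
time: 21.6
ee_pos: [0.5824, -0.0639, 0.0582]
tcp_rot: [180.0, -0.0, -170.8]
wrist_force: [1.7, 0.1, -2.2]
opening: 0.0114
grasp_force: 44.8
```

```bash
python3 -m crank '[{"gripper":2,"travel":[0,0,2],"twist":[0,0,0]},{"gripper":2,"travel":[0,0,1.5],"twist":[0,0,0]},{"gripper":2,"travel":[0,0,1],"twist":[0,0,0]},{"gripper":2,"travel":[0,0,0],"twist":[0,0,0]}]'
```

```text
time: 22.1
ee_pos: [0.5824, -0.064, 0.0554]
tcp_rot: [180.0, 0.0, -170.8]
wrist_force: [-3.0, 0.5, 10.0]
opening: 0.0113
grasp_force: 46.7
```

```bash
python3 -m crank '[{"gripper":2,"travel":[0,0,1],"twist":[0,0,0]},{"gripper":2,"travel":[0,0,0.5],"twist":[0,0,0]},{"gripper":2,"travel":[0,0,0],"twist":[0,0,0]},{"gripper":2,"travel":[0,0,0],"twist":[0,0,0]}]'
python3 - <<'E'
from h import *
c,im=look('w11',[('red',(0,150,80),(6,255,255),.089,300)])
p=bot.get_obs()['ee_pos']; a=np.radians(bot.get_obs()['tcp_rot'][2]);X=np.array([np.cos(a),np.sin(a)])
print([np.round(proj(c,[*(p[:2]+X*d),p[2]+.0335]),1) for d in (.014,-.014)])
hsv=cv2.cvtColor(im,cv2.COLOR_BGR2HSV)
for f in ('w9','w10'):
    pass
print([(r,int(hsv[r,283,0]),int(hsv[r,283,2])) for r in range(264,334,3)])
im2=cv2.cvtColor(cv2.imread('pics/w10.png'),cv2.COLOR_BGR2HSV); print([(r,int(im2[r,283,0]),int(im2[r,283,2])) for r in range(264,334,3)])
E
```

```text
time: 22.6
ee_pos: [0.5825, -0.064, 0.0553]
tcp_rot: [-180.0, 0.1, -170.8]
wrist_force: [-7.4, 1.9, 20.0]
opening: 0.0114
grasp_force: 48.1
red px [523. 336.] mm [584.5  43.8] size [63.6 20.6] yaw 17.0
red px [283. 285.] mm [575.1 -65.9] size [39.8 11.7] yaw 9.2
tcp [ 0.5825 -0.064   0.0553] [-1.800e+02  1.000e-01 -1.708e+02] q [ -6.3  10.   -3.8  76.1   0.  -15.5] t 22.6
[array([284.6, 272.7]), array([284.6, 328.9])]
[(264, 0, 176), (267, 1, 177), (270, 1, 186), (273, 1, 254), (276, 1, 255), (279, 0, 238), (282, 0, 237), (285, 1, 237), (288, 1, 237), (291, 0, 237), (294, 1, 238), (297, 1, 237), (300, 1, 237), (303, 1, 237), (306, 1, 237), (309, 0, 236), (312, 1, 236), (315, 1, 236), (318, 1, 236), (321, 1, 235), (324, 1, 236), (327, 150, 238), (330, 100, 247), (333, 100, 246)]
[(264, 0, 157), (267, 0, 175), (270, 1, 191), (273, 1, 254), (276, 1, 255), (279, 0, 237), (282, 0, 236), (285, 0, 236), (288, 1, 236), (291, 1, 236), (294, 0, 237), (297, 1, 236), (300, 1, 236), (303, 1, 236), (306, 1, 236), (309, 1, 235), (312, 0, 235), (315, 1, 235), (318, 0, 235), (321, 0, 235), (324, 0, 235), (327, 16, 159), (330, 60, 163), (333, 57, 167)]
```

The key has not slipped in the grip and meets a rigid stop at the predicted home height. Now the clockwise turn.

```bash
python3 -m crank '[{"gripper":2,"travel":[0,0,0],"twist":[0,0,0.15]},{"gripper":2,"travel":[0,0,0],"twist":[0,0,0.15]},{"gripper":2,"travel":[0,0,0],"twist":[0,0,0.15]},{"gripper":2,"travel":[0,0,0],"twist":[0,0,0.15]},{"gripper":2,"travel":[0,0,0],"twist":[0,0,0.15]},{"gripper":2,"travel":[0,0,0],"twist":[0,0,0.15]},{"gripper":2,"travel":[0,0,0],"twist":[0,0,0.15]},{"gripper":2,"travel":[0,0,0],"twist":[0,0,0.15]},{"gripper":2,"travel":[0,0,0],"twist":[0,0,0.15]},{"gripper":2,"travel":[0,0,0],"twist":[0,0,0.12]},{"gripper":2,"travel":[0,0,0],"twist":[0,0,0]},{"gripper":2,"travel":[0,0,0],"twist":[0,0,0]}]'
python3 -c "
from h import *
o=bot.get_obs();print(o['torque'],o['q'])"
```

```text
time: 24.15
ee_pos: [0.5823, -0.0643, 0.0553]
tcp_rot: [179.9, 0.0, 105.0]
wrist_force: [-9.3, 0.5, 20.5]
opening: 0.0116
grasp_force: 48.1
[0.11700335 1.99197518 0.07434541] [-6.29635488e+00  9.99909642e+00 -3.84867228e+00  7.60838552e+01
 -1.93554069e-02  6.86958862e+01]
```

```bash
python3 -m crank '[{"gripper":2,"travel":[0,0,0],"twist":[0,0,0.05]},{"gripper":2,"travel":[0,0,0],"twist":[0,0,0.03]},{"gripper":2,"travel":[0,0,0],"twist":[0,0,0]},{"gripper":2,"travel":[0,0,0],"twist":[0,0,0]}]'
python3 -c "
from h import *
o=bot.get_obs();print(o['torque'])
c,im=look('w12',[('red',(0,150,80),(6,255,255),.089,300),('lever',(0,150,80),(6,255,255),.0895,300)])"
```

```text
time: 24.65
ee_pos: [0.5823, -0.0643, 0.0553]
tcp_rot: [179.9, 0.0, 100.4]
wrist_force: [-7.8, 1.6, 21.0]
opening: 0.0112
grasp_force: 48.0
[0.13691355 2.02245065 0.16337505]
red px [283. 285.] mm [581.3 -56.9] size [11.7 39.8] yaw 100.3
red px [373.  20.] mm [590.   42.7] size [67.1 14.2] yaw 10.4
lever px [283. 285.] mm [581.3 -56.5] size [11.6 39.6] yaw 100.3
lever px [373.  20.] mm [589.9  42.6] size [66.8 14.1] yaw 10.4
tcp [ 0.5823 -0.0643  0.0553] [179.9   0.  100.4] q [-6.3 10.  -3.8 76.1 -0.  73.3] t 24.65
```

The torque rose to 0.16 N m, above the spring's 0.08, so the barrel is on its stop. The head follows the tool and the lever is still shut. I hand in.

```bash
python3 -c "
from h import *
print(bot.job_done())"
```

```text
the job is handed in; nothing more can be done
None
```

I handed the job in at about 25 s: relay seated, lever shut, and key pushed home, turned to its stop and still gripped, going by positions, forces and the lever in the last wrist picture, as no verdict came back; I viewed 12 pictures, over the limit of 10.

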